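# Pack out the gap in a module fixture

### The job

Pack out the gap between the front stop and the power module in the holding fixture with the two packers from the rack that together fill it most snugly, leaving only a couple of millimetres of play. Stand them upright side by side in the gap, fully down on the plate and centred across the lane, easing them in without forcing. Leave the other two packers standing in their places in the rack, and do not disturb the bottle, brush or circuit board.

Things in the scene. Friction and masses are not known exactly. Their poses are not given: they have to be found in the camera images.
- stop (a point): Point on the inner face of the fixture's violet front stop, mid-width, level with the plate's top (10 mm above the bench). +x runs along the lane to the back stop (inner face at x = 115 mm), y across the lane, z up. A module is fastened against the back stop; the gap to be packed runs from x = 0 to the module's near end and is open above and at both sides.
- black_module_back (a point): Black finned power module, 81 mm long (x), 40 mm wide, body 30 mm tall plus 6 mm fins; fixed. Point: middle of its back end, on the underside; it runs 81 mm from here towards -x. It is either in the lane (point at lane x = 115, y = 0 mm: a 34 mm gap to the front stop) or waiting on the pad beside it.
- copper_module_back (a point): Copper-coloured finned power module, 77 mm long (x), 40 mm wide, body 30 mm tall plus 6 mm fins; fixed. Point: middle of its back end, on the underside; it runs 77 mm from here towards -x. It is either in the lane (point at lane x = 115, y = 0 mm: a 38 mm gap to the front stop) or waiting on the pad beside it.
- rack: Black plastic packer rack, 180 x 80 mm, 12 mm high, fixed; origin at the centre of its underside. The four packers stand upright on its top in a row along its x axis, 42 mm apart, in any order, with low 4 mm grey ribs between them.
- red_packer_center (a point): Red plastic packer, 9 mm thick (x), 54 wide (y), 36 tall (z), loose, about 23 g, standing on its 54 mm edge. Point: its centre, 18 mm above its foot. The top 6 mm of its broad faces is bevelled by 2.5 mm, as are the gap's top edges, so packers find their way in. Grip it across the 54 mm width from above; stop and module are 40 mm wide, so fingers pass beside them.
- yellow_packer_center (a point): Yellow plastic packer, 13 mm thick (x), 54 wide (y), 36 tall (z), loose, about 34 g, standing on its 54 mm edge. Point: its centre, 18 mm above its foot. The top 6 mm of its broad faces is bevelled by 2.5 mm, as are the gap's top edges, so packers find their way in. Grip it across the 54 mm width from above; stop and module are 40 mm wide, so fingers pass beside them.
- green_packer_center (a point): Green plastic packer, 19 mm thick (x), 54 wide (y), 36 tall (z), loose, about 49 g, standing on its 54 mm edge. Point: its centre, 18 mm above its foot. The top 6 mm of its broad faces is bevelled by 2.5 mm, as are the gap's top edges, so packers find their way in. Grip it across the 54 mm width from above; stop and module are 40 mm wide, so fingers pass beside them.
- blue_packer_center (a point): Blue plastic packer, 27 mm thick (x), 54 wide (y), 36 tall (z), loose, about 70 g, standing on its 54 mm edge. Point: its centre, 18 mm above its foot. The top 6 mm of its broad faces is bevelled by 2.5 mm, as are the gap's top edges, so packers find their way in. Grip it across the 54 mm width from above; stop and module are 40 mm wide, so fingers pass beside them.
- bottle_center (a point): Bystander: white bottle, 68 mm across, 190 mm tall, loose; the point is 95 mm above its foot.
- brush_mid (a point): Bystander: black-handled brush lying on the bench with its pale bristles up, 200 mm long, loose; the point is near its middle.
- board_mid (a point): Bystander: blue circuit board lying on the bench, 75 x 50 x 4 mm, loose; the point is its centre.
- fixture: Holding fixture, fixed: aluminium plate 10 mm thick, from x = -40 to 150 and y = -55 to 105 mm; origin 10 mm below the point stop, same axes. Violet front and back stop, in one lane at y = 0, are each 18 mm (x) x 40 mm (y) x 30 mm tall. A second module waits, fastened, on a black pad on the plate beside the lane (its back at x = 130, y = 73 mm).
- black_module: The same black module (same origin and axes as its back point).
- copper_module: The same copper module (same origin and axes as its back point).
- red_packer: The red packer again: origin at the centre of its foot, 18 mm below its centre.
- yellow_packer: The yellow packer again: origin at the centre of its foot, 18 mm below its centre.
- green_packer: The green packer again: origin at the centre of its foot, 18 mm below its centre.
- blue_packer: The blue packer again: origin at the centre of its foot, 18 mm below its centre.

How it is judged:
By the outcome, as a careful person would: the job done as asked, in the order asked, and still so for the second after the job is handed in, with the robot touching nothing.
It also fails if it takes over 64 s, if anything falls off the work surface, if the arm or the gripper's body presses on something with over 40 N, if the wrist force passes 120 N, or if a joint passes its speed limit or range.

### The arm

A 6-joint arm with a two-finger parallel gripper is mounted at the origin on the work surface. World frame = base frame: x ahead of the robot, y to its left, z up, the work surface at z = 0. Lengths are in m, angles in rad, forces in N, time in s.
With the tool pointing down it reaches from about 0.3 to 0.875 m from the base axis. Payload 4.2 kg.
Tool frame: the origin (TCP) lies at the centre of the arm's flange, where the gripper is bolted on; the fingertips stand 173 mm ahead of it and the grasp point (between the pads) lies 155 mm ahead of it (robot.tip_extent is the distance from the TCP to the fingertips, in m); z points along the fingers, y is the line along which they close (so a half turn about z gives the same grasp; the last joint's range is limited). The gripper opens to 85 mm and grips with 20 to 120 N. Pads are 22 mm wide; open, the fingers measure 114 mm over their backs; the gripper's body (76 mm by 85 mm) begins 54 mm behind the grasp point. The pads swing forward as they close: fully open they stand 13 mm farther back than shut.
Start: joints at [1.206, 0.32, 1.565, -0, 1.257, -0.02], TCP at [0.194, 0.541, 0.405] pointing down, gripper open.
Joint ranges: [-3.11, 3.11], [-0.84, 2.01], [0.21, 2.61], [-1.34, 4.49], [0.05, 2.63], [-2.56, 2.56]. Speed limits (rad/s): [2.57, 2.57, 3.14, 3.14, 3.14, 3.14].

### API

Orientations are given as a unit quaternion [x, y, z, w].
In Python, from cell import telemetry, read_camera, order, robot gives the robot as it stands.
- The arm moves only by the tool jog_arm, never from a script. Its argument "rows" is one flat list of numbers, 5 for each row, row after row: the shift along the tool's x, y, z normalised to -1 to 1, where 1 is 2 cm, then the turn about the tool's z normalised to -1 to 1, where 1 is 0.08 rad, then the opening, from 0 (shut) to 1 (fully open). In form: [tx, ty, tz, twist, grip, tx, ty, tz, twist, grip, ...]. A call has 1 to 20 rows; each row shifts and turns the commanded pose from where the row before left it, along the tool's axes as they then stand; what a row does not reach is not made up. A row lasts 1/10 s, in which the tool goes at most 50 mm and 8.59 degrees, less where a joint would pass 70% of its speed; a pose out of reach is approached as far as the arm can. A call with a number of a shift or a turn outside -1 to 1 is refused whole. A call with a gripper value outside its range is refused whole. The fingers move at their own pace and stop on an object; "grip_force" is the grip in N (left out, the last holds). Time passes only in rows, so rows that do not move let the fingers close. It gives the time, the measured TCP pose, the force, the opening and the grip force at its end, in the units of the state.
- telemetry.observe(): the state, without advancing time (a new reading comes with each control period).
- read_camera(name): name is "scene" or "side" or "wrist"; returns a dict with "frame" (480x640x3 uint8, red, green, blue), "z_map" (480x640 float32, m along the optical axis (not along the pixel's ray), 0 where there is no reading), "camera_matrix" (3x3 intrinsics, pixels), "k1" (the pictures are not rectified: a ray, as slopes to the right and down, at radius r is drawn at 1 + k1 r^2 times it, then the intrinsics apply), "R" (3x3) and "t" (3): a world point X has camera coordinates R X + t. Camera axes: x right, y down, z forward; pixel columns grow to the right and rows downward; lengths in m; the calibration is good to about 2 mm. A picture is of the moment at which its call begins.
- order.finish_job(): hands the job in; it is judged then, once.
The state is a dict: "t": time; "joint_positions": joint angles; "joint_vel": joint speeds; "joint_torque": joint torques, N m; "tool_pos": TCP position; "tool_rot": TCP orientation; "ft_force": force on the tool from outside, world axes, zero at the start; "torque": the same for the moment, N m; "grip_width": opening from 0.0 (shut) to 1.0 (fully open); "grasp_force": force on a finger pad.
Only numpy, scipy, OpenCV 4.12 (cv2) and the standard library are available. Lean on these libraries where they do the work, as an engineer would, in place of code of your own. Each camera call takes 0.05 s, during which the arm holds its last target. There are 200 camera calls.

## Working session

There is one attempt and no reset: what is moved stays moved. The work goes in short steps, Python scripts to look and compute and a tool call to move; the robot and the scene stay as the last step left them, time stands still between calls to the robot, and variables do not carry over. Pictures are saved under pics/ and viewed, at most 10 in all, crops included, and the job is handed in when it is done.

Besides the shell and the picture viewer there is one more tool, called after "Request:" by a JSON object that holds its "op" and its "data". jog_arm: Moves the arm, as the interface text tells. Its arguments: {"type":"object","properties":{"rows":{"type":"array","items":{"type":"number","minimum":-1,"maximum":1}},"grip_force":{"type":"number"}},"required":["rows"]}

```bash
mkdir -p pics; ls; cat > h.py <<'E'
from cell import telemetry, read_camera, order, robot
import numpy as np, cv2
def cam(n):
    c=read_camera(n); c['R']=np.array(c['R']);c['t']=np.array(c['t']);c['K']=np.array(c['camera_matrix']);return c
def world(c):
    K=c['K'];v,u=np.mgrid[0:480,0:640].astype(float)
    x=(u-K[0,2])/K[0,0];y=(v-K[1,2])/K[1,1];xu,yu=x.copy(),y.copy()
    for _ in range(8):
        f=1+c['k1']*(xu**2+yu**2);xu=x/f;yu=y/f
    z=c['z_map'];P=np.stack([xu*z,yu*z,z],-1)
    W=(P-c['t'])@c['R'];W[z<=0]=np.nan;return W
def proj(c,X):
    p=np.atleast_2d(X)@c['R'].T+c['t'];s=p[:,:2]/p[:,2:];s=s*(1+c['k1']*(s**2).sum(1,keepdims=True))
    return s@c['K'][:2,:2].T+c['K'][:2,2]
def save(c,n): cv2.imwrite('pics/'+n,cv2.cvtColor(c['frame'],cv2.COLOR_RGB2BGR))
E
python3 - <<'E'
from h import *
for n in ['scene','side']:
    c=cam(n); save(c,n+'1.png'); print(n,c['t'],-c['R'].T@c['t'],c['k1'],c['K'][0,0])
    np.savez(n+'1.npz',**{k:c[k] for k in c})
print(telemetry.observe())
E
```

```text
pics
scene [-0.04586276 -0.47362082  1.28160763] [ 1.07393724 -0.03321737  0.84527724] -0.016248271117229013 445.1583782932512
side [-0.43110056  0.36896472  1.09891677] [-0.00639055 -0.60890631  1.07647248] -0.11308039973656983 558.2903889376043
{'t': 0.1, 'joint_positions': array([ 1.20602058e+00,  3.20224855e-01,  1.56552919e+00,  2.97317628e-06,
        1.25743102e+00, -1.99888321e-02]), 'joint_vel': array([ 0.00171217, -0.00323469, -0.00347462,  0.00030737,  0.00098354,
       -0.00087021]), 'joint_torque': array([-3.42490757e-04, -4.16410983e+01, -2.34706128e+01,  6.67923700e-05,
        4.88817401e-03,  7.02595230e-06]), 'tool_pos': array([0.19428793, 0.54102437, 0.40397873]), 'tool_rot': array([ 1.71541218e-01,  9.85176622e-01, -7.81246998e-04, -1.53620582e-04]), 'ft_force': array([ 0.11437887,  0.1593452 , -0.50037167]), 'torque': array([-0.00139055, -0.00048016,  0.04303393]), 'grasp_force': 0.0, 'grip_width': 0.9986384366000504}
```

View pics/scene1.png

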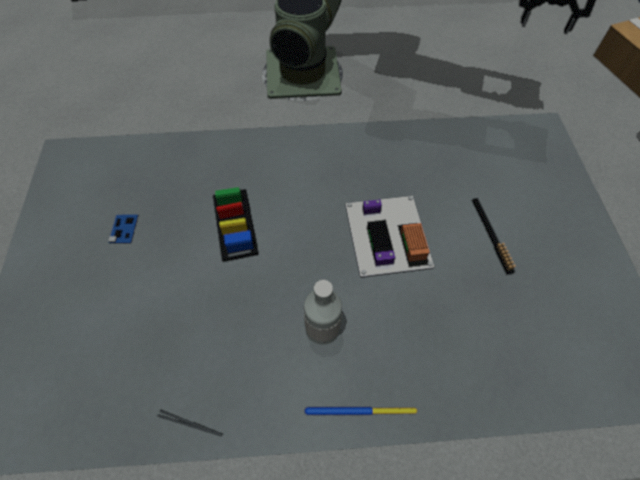

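View pics/side1.png

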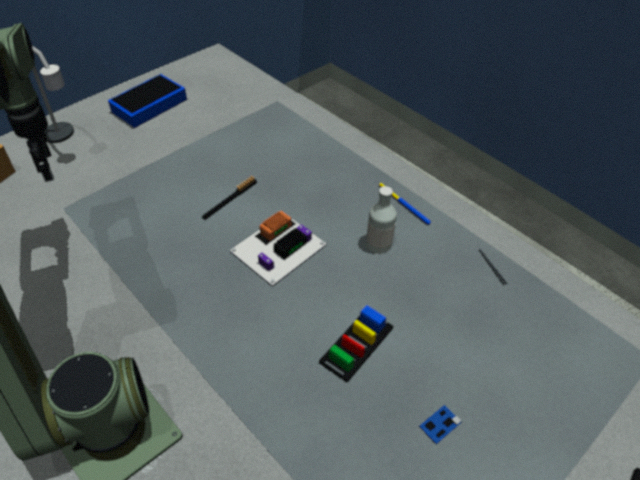

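Scene: the black module (380,238) sits in the lane between the violet stops (372,206) and (384,257), and copper is on the pad. That makes the gap 34 mm, so yellow (13) + green (19) = 32 mm. The rack holds green (228,196), red, yellow (233,226) and blue, from near to far. The side view agrees.

```bash
cat > seg.py <<'E'
from h import *
def seg(c,minz=-1,names=None):
    W=world(c); hsv=cv2.cvtColor(c['frame'],cv2.COLOR_RGB2HSV);H,S,V=[hsv[...,i].astype(int) for i in range(3)]
    m=dict(green=(H>48)&(H<85)&(S>140)&(V>50),red=((H<6)|(H>172))&(S>140)&(V>60),yellow=(H>20)&(H<34)&(S>140)&(V>80),
      blue=(H>102)&(H<122)&(S>150)&(V>70),violet=(H>125)&(H<160)&(S>90)&(V>40),copper=(H>6)&(H<18)&(S>120)&(V>60))
    out={}
    for k,a in m.items():
        n,l,st,ce=cv2.connectedComponentsWithStats(a.astype(np.uint8))
        for i in range(1,n):
            if st[i,4]<25: continue
            P=W[l==i];P=P[~np.isnan(P[:,0])]
            if len(P)<15: continue
            zt=np.percentile(P[:,2],90);T=P[P[:,2]>zt-0.006]
            r=cv2.minAreaRect((T[:,:2]*1000).astype(np.float32))
            out.setdefault(k,[]).append((ce[i].round(),len(P),zt.round(4),np.round(r[0],1),np.round(r[1],1),round(r[2],1)))
    return out
E
python3 - <<'E'
from seg import *
for n in ['scene','side']:
    c=dict(np.load(n+'1.npz')); print(n)
    for k,v in seg(c).items():
        for o in v: print(k,*o)
E
```

```text
scene
green [227. 192.] 169 0.0483 [ 454.  -193.1] [16.7 53.8] 6.6
red [229. 207.] 141 0.0473 [ 492.6 -188. ] [ 8.8 53.1] 8.1
yellow [232. 222.] 174 0.0484 [ 535.9 -179.5] [12.9 53.1] 8.1
yellow [394. 410.] 218 0.0128 [934.7 113.7] [76.9  7.6] 85.6
blue [125. 228.] 387 0.005 [ 505.3 -431.4] [48.1 75.7] 86.1
blue [237. 238.] 307 0.0485 [ 576.  -167.5] [25.  53.9] 6.3
blue [339. 410.] 480 0.014 [928.1  13.2] [117.5  12.2] 85.8
violet [372. 206.] 156 0.04 [504.4 127.8] [20.7 38.5] 5.5
violet [384. 256.] 184 0.0407 [635.4 136.7] [21.1 38.6] 0.9
copper [630.  33.] 176 0.1022 [ 17.9 909.4] [ 54.6 110.6] 64.1
copper [415. 239.] 590 0.0459 [601.4 206.9] [73.6 37.6] 4.5
side
green [341. 354.] 247 0.0491 [ 449.6 -194.4] [18.8 56. ] 6.9
red [353. 345.] 232 0.047 [ 490.9 -190.1] [ 9.5 54.3] 12.0
yellow [364. 329.] 191 0.0485 [ 533.4 -181.6] [14.1 53.8] 6.1
blue [148. 101.] 477 0.0509 [646.6 939.9] [221.2 138.9] 4.2
blue [414. 211.] 177 0.0131 [924.   10.4] [118.2  15.9] 86.8
blue [373. 316.] 283 0.0494 [ 572.  -169.7] [28.1 54.4] 4.2
blue [439. 424.] 598 0.006 [ 503.6 -432.8] [48.8 75.4] 86.1
violet [304. 231.] 91 0.0399 [634.  134.8] [21.6 40. ] 5.5
violet [266. 261.] 133 0.0396 [499.8 124.6] [17.9 41. ] 1.7
copper [245. 183.] 41 0.0238 [643.6 394.4] [54.6 12.9] 4.8
copper [275. 223.] 431 0.0446 [597.2 205. ] [75.7 41.9] 2.2
```

Request:
{"op": "jog_arm", "data": {"rows": [-0.8, -1, 0.2, 0, 1, -0.8, -1, 0.2, 0, 1, -0.8, -1, 0.2, 0, 1, -0.8, -1, 0.2, 0, 1, -0.8, -1, 0.2, 0, 1, -0.8, -1, 0.2, 0, 1, -0.8, -1, 0.2, 0, 1, -0.8, -1, 0.2, 0, 1, -0.8, -1, 0.2, 0, 1, -0.8, -1, 0.2, 0, 1, -0.8, -1, 0.2, 0, 1, -0.8, -1, 0.2, 0, 1, -0.8, -1, 0.2, 0, 1, -0.8, -1, 0.2, 0, 1, -0.8, -1, 0.2, 0, 1, -0.8, -1, 0.2, 0, 1, -0.8, -1, 0.2, 0, 1, -0.8, -1, 0.2, 0, 1, -0.8, -1, 0.2, 0, 1, -0.8, -1, 0.2, 0, 1]}}

```text
t: 2.1
tool_pos: [0.3604, 0.0555, 0.3244]
tool_rot: [0.172, 0.985, 0.0, -0.0]
ft_force: [0.2, 0.6, -0.4]
grip_width: 1.004
grasp_force: 0.0
```

Request:
{"op": "jog_arm", "data": {"rows": [-0.85, -1, 0, 0, 1, -0.85, -1, 0, 0, 1, -0.85, -1, 0, 0, 1, -0.85, -1, 0, 0, 1, -0.85, -1, 0, 0, 1, -0.85, -1, 0, 0, 1, -0.85, -1, 0, 0, 1, -0.85, -1, 0, 0, 1, -0.85, -1, 0, 0, 1, -0.85, -1, 0, 0, 1, 0, 0, 0, -0.98, 1, 0, 0, 0, -0.98, 1, 0, 0, 0, -0.98, 1, 0, 0, 0, -0.98, 1, 0, 0, 0, -0.98, 1, 0, 0, 0, -0.98, 1, 0, 0, 0, 0, 1]}}

```text
t: 3.8
tool_pos: [0.4526, -0.1891, 0.3244]
tool_rot: [-0.063, 0.998, 0.0, -0.0]
ft_force: [0.1, 0.4, 0.5]
grip_width: 0.997
grasp_force: 0.0
```

```bash
python3 - <<'E'
from seg import *
c=cam('wrist');save(c,'w1.png');np.savez('w1.npz',**c)
print(-c['R'].T@c['t'],c['R'])
o=telemetry.observe();print(o['t'],o['tool_pos'],o['tool_rot'],o['joint_positions'])
for k,v in seg(c).items():
    for q in v: print(k,*q)
E
```

```text
[ 0.382665   -0.19775095  0.2947368 ] [[-1.25670912e-01  9.92071958e-01 -2.27166080e-04]
 [ 9.52463584e-01  1.20717563e-01  2.79714840e-01]
 [ 2.77524672e-01  3.49356518e-02 -9.60083099e-01]]
3.85 [ 0.45259053 -0.18910564  0.32441188] [-6.19839556e-02  9.98077085e-01  2.10478275e-04 -2.79742180e-04] [-4.19262362e-01  2.57713864e-01  1.87422612e+00  1.34755389e-04
  1.01034347e+00 -2.11417780e+00]
green [312. 235.] 2197 0.05 [ 451.4 -192.1] [17.6 53. ] 7.0
green [631. 401.] 41 0.0314 [570.6 114.7] [ 3.6 12.5] 89.8
red [312. 283.] 1719 0.0492 [ 490.8 -187.4] [ 7.5 53.2] 10.1
yellow [316. 332.] 2126 0.0493 [ 533.7 -178.7] [12.3 53.2] 7.5
blue [ 32. 249.] 3205 0.0062 [ 505.7 -431.3] [51.6 75.4] 86.2
blue [353. 359.] 44 0.0378 [ 558.2 -145.3] [2.2 6. ] 4.2
blue [324. 383.] 2081 0.0498 [ 573.8 -166.6] [26.9 53.5] 8.1
```

View pics/w1.png

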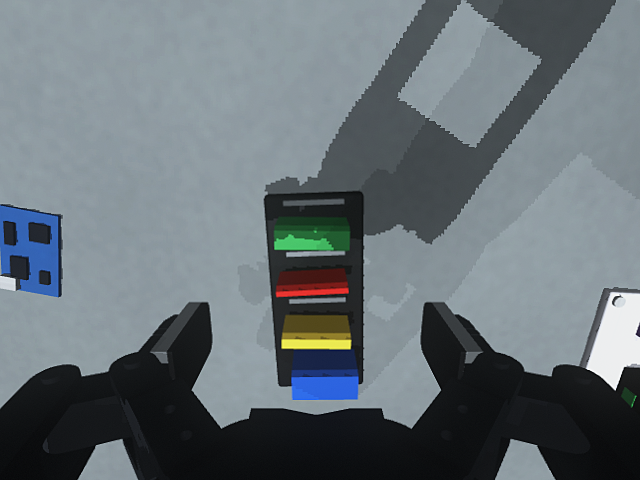

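The wrist view shows the rack with green (312,235), red, yellow (316,332) and blue, all about square to the tool. I'll descend and grip green.

Request:
{"op": "jog_arm", "data": {"rows": [0.07, -0.19, 0.5, 0, 1, 0, 0, 1, 0, 1, 0, 0, 1, 0, 1, 0, 0, 1, 0, 1, 0, 0, 1, 0, 1, 0, 0, 1, 0, 1, 0, 0, 0.8, 0, 1, 0, 0, 0.5, 0, 1, 0, 0, 0, 0, 1, 0, 0, 0, 0, 0.55, 0, 0, 0, 0, 0.55, 0, 0, 0, 0, 0.55, 0, 0, 0, 0, 0.55, 0, 0, 0, 0, 0.55, 0, 0, 0, 0, 0.55, 0, 0, 0, 0, 0.55], "grip_force": 35}}

```text
t: 5.45
tool_pos: [0.4522, -0.1933, 0.1895]
tool_rot: [-0.063, 0.998, -0.0, 0.001]
ft_force: [-1.3, -0.1, 6.5]
grip_width: 0.625
grasp_force: 37.7
```

Request:
{"op": "jog_arm", "data": {"rows": [0, 0, -0.3, 0, 0.55, 0, 0, -0.7, 0, 0.55, 0, 0, -1, 0, 0.55, 0, 0, -1, 0, 0.55, 0, 0, -1, 0, 0.55, 0, 0, -1, 0, 0.55, 0, 0, -1, 0, 0.55, 0, 0, -1, 0, 0.55]}}

```text
t: 6.25
tool_pos: [0.4514, -0.1929, 0.3296]
tool_rot: [-0.063, 0.998, 0.0, -0.0]
ft_force: [0.6, 0.7, -0.3]
grip_width: 0.625
grasp_force: 37.0
```

Request:
{"op": "jog_arm", "data": {"rows": [-0.17, 0.6, 0, 0, 0.55, -0.17, 0.95, 0, 0, 0.55, -0.17, 0.95, 0, 0, 0.55, -0.17, 0.95, 0, 0, 0.55, -0.17, 0.95, 0, 0, 0.55, -0.17, 0.95, 0, 0, 0.55, -0.17, 0.95, 0, 0, 0.55, -0.17, 0.95, 0, 0, 0.55, -0.17, 0.95, 0, 0, 0.55, -0.17, 0.95, 0, 0, 0.55, -0.17, 0.95, 0, 0, 0.55, -0.17, 0.95, 0, 0, 0.55, -0.17, 0.95, 0, 0, 0.55, -0.17, 0.95, 0, 0, 0.55, -0.17, 0.95, 0, 0, 0.55, -0.17, 0.95, 0, 0, 0.55, -0.15, 0.84, 0, 0, 0.55, 0, 0, 0, 0.63, 0.55, 0, 0, 0, 0, 0.55]}}

```text
t: 8.15
tool_pos: [0.4686, 0.1264, 0.3276]
tool_rot: [-0.038, 0.999, -0.0, -0.001]
ft_force: [-0.2, -0.6, -1.4]
grip_width: 0.628
grasp_force: 37.0
```

```bash
python3 - <<'E'
from seg import *
c=cam('wrist');save(c,'w2.png');np.savez('w2.npz',**c)
o=telemetry.observe();print(o['t'],o['tool_pos'],o['tool_rot'],o['joint_positions'],o['grip_width'],o['grasp_force'])
for k,v in seg(c).items():
    for q in v: print(k,*q)
E
```

```text
8.2 [0.46874767 0.12598422 0.32776312] [-3.84637202e-02  9.99259442e-01 -1.09265366e-04 -1.04740899e-03] [ 2.38807486e-01  2.46935069e-01  1.87983712e+00  2.38335502e-04
  1.01691689e+00 -1.40906088e+00] 0.626228099536392 37.00847413462945
green [313. 340.] 6797 0.1878 [466.8 126.3] [17.7 53.8] 3.9
violet [318. 273.] 549 0.042 [499.  130.2] [ 9.  38.7] 4.2
copper [384. 389.] 603 0.0478 [536.7 174.5] [185.3  16. ] 17.6
```

View pics/w2.png

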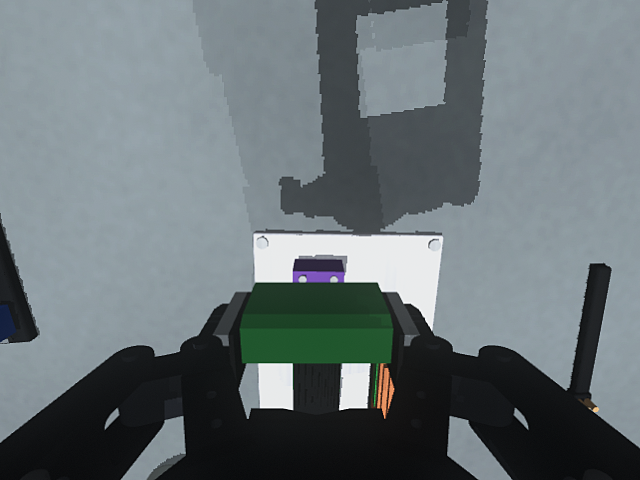

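Green is held square, at (313,340); it hides part of the lane, with the stop at (318,273). I'll move above the gap, where the view passes under the packer.

Request:
{"op": "jog_arm", "data": {"rows": [-0.9, 0, 0.3, 0, 0.55, -0.9, 0, 0.3, 0, 0.55, -0.9, 0, 0.3, 0, 0.55, 0, 0, 0, 0, 0.55, 0, 0, 0, 0, 0.55]}}

```text
t: 8.7
tool_pos: [0.5228, 0.1293, 0.3101]
tool_rot: [-0.038, 0.999, -0.0, -0.001]
ft_force: [-0.4, 0.3, -0.3]
grip_width: 0.628
grasp_force: 37.0
```

```bash
python3 - <<'E'
from seg import *
c=cam('wrist');save(c,'w3.png');np.savez('w3.npz',**c)
o=telemetry.observe();print(o['t'],o['tool_pos'],o['tool_rot'])
for k,v in seg(c).items():
    for q in v: print(k,*q)
W=world(c)
# lane frame guess; height profile along the lane axis
a=np.radians(4.2);e=np.array([np.cos(a),np.sin(a)]);n=np.array([-e[1],e[0]])
p0=np.array([.5111,.1269]);d=W[...,:2]-p0;X=d@e*1000;Y=d@n*1000;Z=W[...,2]*1000
for x in range(-34,48,2):
    m=(abs(X-x)<1)&(abs(Y)<12)&(Z<60); 
    if m.sum(): print(x,m.sum(),np.round(np.percentile(Z[m],[10,50,90]),1))
m=(Z>34)&(Z<60)&(X<5)&(X>-30)&(abs(Y)<40)
print('stop Y',np.percentile(Y[m],[1,50,99]),np.percentile(X[m],[1,99]))
m=(Z>34)&(Z<60)&(X>25)&(X<60)&(abs(Y)<28)
if m.sum():print('mod Y',np.percentile(Y[m],[1,50,99]),np.percentile(X[m],[1,99]))
E
```

```text
8.75 [0.52254967 0.12925508 0.31036277] [-3.76030230e-02  9.99292390e-01 -7.88433088e-05 -8.51501196e-04]
green [316. 338.] 7257 0.1702 [521.1 129.2] [18.1 53.6] 5.0
violet [321. 215.] 1382 0.042 [503.  130.4] [16.4 39.4] 3.7
violet [318. 383.] 820 0.042 [636.2 139. ] [18.5 38.9] 4.0
copper [429. 311.] 734 0.0473 [542.8 199.6] [96.9 17.3] 39.1
copper [387. 379.] 209 0.0475 [571.2 172.5] [143.1   6.1] 19.6
-34 96 [10.3 11.2 12.1]
-32 95 [10.3 11.3 12.3]
-30 75 [10.5 11.5 12.2]
-28 85 [10.4 11.1 12.1]
-26 94 [10.4 11.3 12.2]
-24 78 [10.3 11.3 12.1]
-22 81 [10.5 11.1 11.9]
-20 95 [10.5 11.3 12.2]
-18 69 [10.4 11.4 12.5]
-16 325 [11.4 26.3 40.8]
-14 105 [40.5 41.3 42.1]
-12 108 [40.5 41.5 43.3]
-10 102 [40.5 41.5 43.1]
-8 101 [40.3 41.3 43.2]
-6 91 [40.4 41.3 42.2]
-4 99 [40.4 41.2 42.1]
-2 97 [40.5 41.3 42. ]
0 65 [39.8 40.7 41.5]
2 34 [35.4 36.5 37.6]
8 28 [10.9 11.4 12.1]
10 68 [10.4 11.3 12.3]
12 84 [10.7 11.3 12. ]
14 73 [10.2 11.1 12.2]
16 81 [10.6 11.4 12.3]
18 72 [10.4 11.4 12.5]
20 81 [10.7 11.5 12.1]
22 72 [10.5 11.3 12.2]
24 67 [10.5 11.4 12.1]
26 84 [10.4 11.2 12. ]
28 67 [10.5 11.4 12.1]
30 84 [10.6 11.3 12.1]
32 67 [10.3 11.5 12.1]
34 75 [10.5 11.5 12.2]
36 440 [12.  24.2 35.7]
38 157 [36.7 39.4 41.3]
40 58 [40.2 41.  41.6]
stop Y [-15.56753871   3.54531125  23.33642315] [-15.90198166   1.86266627]
mod Y [-16.42147844   3.01009458  22.60890337] [35.78147363 40.24078633]
```

View pics/w3.png

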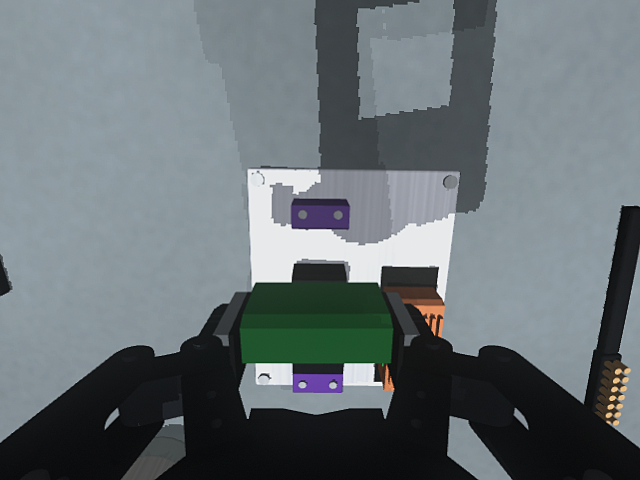

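Packer is centred at (316,338). The stop (321,215) and module face (320,270) are both visible, with a gap of about 34 mm. I'll correct and go down close.

Request:
{"op": "jog_arm", "data": {"rows": [-0.05, 0.1, 0.5, 0.09, 0.55, 0, 0, 0.8, 0, 0.55, 0, 0, 0.9, 0, 0.55, 0, 0, 0.9, 0, 0.55, 0, 0, 0.5, 0, 0.55, 0, 0, 0.3, 0, 0.55, 0, 0, 0, 0, 0.55, 0, 0, 0, 0, 0.55]}}

```text
t: 9.55
tool_pos: [0.5243, 0.1316, 0.2332]
tool_rot: [-0.034, 0.999, 0.0, 0.001]
ft_force: [0.2, -0.4, -0.1]
grip_width: 0.625
grasp_force: 37.0
```

```bash
cat > close.py <<'E'
from seg import *
import sys
c=cam('wrist');save(c,sys.argv[1])
o=telemetry.observe();print(o['t'],o['tool_pos'],o['tool_rot'],o['ft_force'])
col=sys.argv[2]
W=world(c);a=np.radians(3.9);e=np.array([np.cos(a),np.sin(a)]);n=np.array([-e[1],e[0]])
p0=np.array([.5111,.1269]);d=W[...,:2]-p0;X=d@e*1000;Y=d@n*1000;Z=W[...,2]*1000
H,S,V=[x.astype(int) for x in cv2.split(cv2.cvtColor(c['frame'],cv2.COLOR_RGB2HSV))]
vi=(H>125)&(H<160)&(S>90)&(X<20)&(Z<50)
pc=((H>48)&(H<85)&(S>120)) if col=='green' else ((H>20)&(H<34)&(S>120))
pc&=(abs(X-20)<30)&(abs(Y)<45)
if len(sys.argv)>3: pc&=(Z>float(sys.argv[3]))
f=lambda m:[np.round(np.percentile(q[m],[1,5,50,95,99]),1) for q in (X,Y,Z)]
print('stop',vi.sum(),f(vi));print('packer',pc.sum(),f(pc))
zt=np.percentile(Z[pc],98);face=pc&(Z<zt-8);print('front face X by Y sign',np.median(X[face&(Y>8)]),np.median(X[face&(Y<-3)]),'zmin',np.percentile(Z[pc],1),'top',zt)
sf=vi&(Z>15)&(Z<34);print('stop front face X',sf.sum(),np.median(X[sf]) if sf.sum() else None)
print('tcp lane',((o['tool_pos'][:2]-p0)@e*1000).round(2),((o['tool_pos'][:2]-p0)@n*1000).round(2))
E
python3 close.py w4.png green
```

```text
9.6 [0.52440597 0.13164595 0.23342271] [-3.40037999e-02  9.99421376e-01  1.98296162e-04  7.83934908e-04] [0.59833271 0.9683907  0.18550981]
stop 3121 [array([-16.1, -16. , -11.3,  -1.5,  -0.8]), array([-15.4, -13.8,   5. ,  22.2,  23.6]), array([12.8, 17.5, 40.9, 42.1, 42.6])]
packer 10410 [array([ 3.3,  3.6,  6.5, 18.9, 20.1]), array([-22.1, -19.1,   6.2,  28.1,  30.2]), array([58.4, 64.3, 91.9, 93.5, 93.9])]
front face X by Y sign 3.870137904666727 3.877137494155702 zmin 58.42767886912916 top 93.71910660719573
stop front face X 498 -15.83653545467308
tcp lane 13.6 3.83
```

View pics/w4.png

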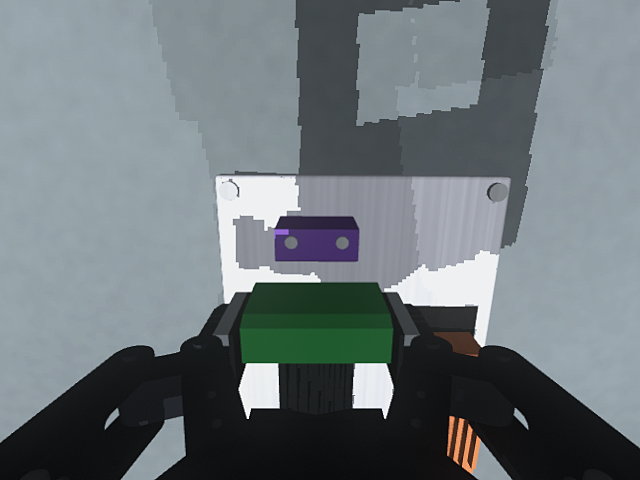

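Close view: the green front face is 1.7 mm clear of the stop's inner face, and the packer is centred in y. I'll shift 1 mm and ease it in.

Request:
{"op": "jog_arm", "data": {"rows": [0.045, 0, 0.1, 0, 0.55, 0, 0, 0.15, 0, 0.55, 0, 0, 0.15, 0, 0.55, 0, 0, 0.15, 0, 0.55, 0, 0, 0.15, 0, 0.55, 0, 0, 0.15, 0, 0.55, 0, 0, 0.15, 0, 0.55, 0, 0, 0.15, 0, 0.55, 0, 0, 0.15, 0, 0.55, 0, 0, 0.15, 0, 0.55, 0, 0, 0.15, 0, 0.55, 0, 0, 0, 0, 0.55]}}

```text
t: 10.8
tool_pos: [0.5231, 0.1315, 0.2002]
tool_rot: [-0.034, 0.999, -0.0, -0.0]
ft_force: [-1.1, -0.0, -0.8]
grip_width: 0.626
grasp_force: 37.0
```

Request:
{"op": "jog_arm", "data": {"rows": [0, 0, 0.1, 0, 0.55, 0, 0, 0.1, 0, 0.55, 0, 0, 0.1, 0, 0.55, 0, 0, 0.1, 0, 0.55, 0, 0, 0.1, 0, 0.55, 0, 0, 0.08, 0, 0.55, 0, 0, 0.04, 0, 0.55, 0, 0, 0, 0, 0.55]}}

```text
t: 11.6
tool_pos: [0.5232, 0.1315, 0.1882]
tool_rot: [-0.034, 0.999, 0.0, -0.0]
ft_force: [0.5, 0.5, 0.2]
grip_width: 0.626
grasp_force: 37.0
```

Request:
{"op": "jog_arm", "data": {"rows": [0, 0, 0.04, 0, 0.55, 0, 0, 0.04, 0, 0.55, 0, 0, 0, 0, 0.55]}}

```text
t: 11.9
tool_pos: [0.5233, 0.1315, 0.1876]
tool_rot: [-0.034, 0.999, 0.0, 0.0]
ft_force: [-0.7, 0.3, 5.6]
grip_width: 0.624
grasp_force: 37.8
```

Request:
{"op": "jog_arm", "data": {"rows": [0, 0, 0, 0, 0.7, 0, 0, 0, 0, 0.75, 0, 0, 0, 0, 0.8, 0, 0, 0, 0, 0.85, 0, 0, -0.4, 0, 0.85, 0, 0, -0.8, 0, 0.85, 0, 0, -1, 0, 0.85, 0, 0, -1, 0, 0.85, 0, 0, -1, 0, 0.85, 0, 0, -1, 0, 0.85, 0, 0, -1, 0, 0.85, 0, 0, 0, 0, 0.85]}}

```text
t: 13.1
tool_pos: [0.5239, 0.1317, 0.3139]
tool_rot: [-0.034, 0.999, 0.001, 0.003]
ft_force: [-0.3, 0.4, 0.1]
grip_width: 0.849
grasp_force: 0.0
```

```bash
python3 close.py w5.png green; python3 - <<'E'
import cv2; cv2.imwrite('pics/w5c.png',cv2.resize(cv2.imread('pics/w5.png')[150:350,200:480],None,fx=2,fy=2))
E
```

```text
13.15 [0.52342929 0.13152505 0.31214862] [-3.39693193e-02  9.99421396e-01  3.80648967e-04  1.67742108e-03] [-0.94466147 -0.47793775 -0.41525079]
stop 1450 [array([-16. , -15.8, -10.2,  -1.2,  -0.4]), array([-15.2, -13.7,   4.9,  22.1,  23.5]), array([12.1, 17.3, 41. , 42.2, 42.7])]
packer 1798 [array([ 3.1,  3.6, 10.6, 18.2, 18.9]), array([-22.2, -19.9,   5.6,  28.1,  29.9]), array([39.5, 42.2, 47.1, 48.2, 48.6])]
front face X by Y sign 3.330413299732661 3.2152167100799165 zmin 39.53323039073092 top 48.47822204661141
stop front face X 184 -15.73448556038051
tcp lane 12.62 3.78
```

View pics/w5c.png

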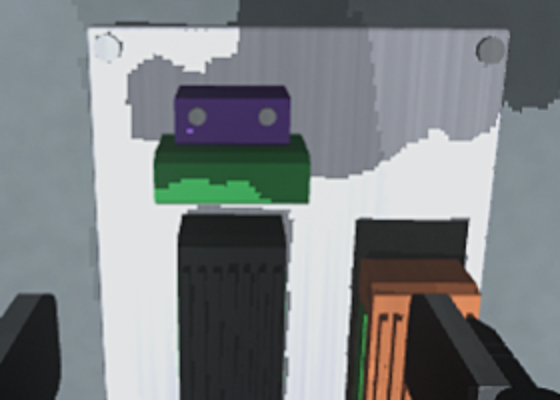

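Green is seated against the stop, with about 14.5 mm left before the module. Now yellow, gripped 4 mm off-centre towards its far side so the pads miss green later.

Request:
{"op": "jog_arm", "data": {"rows": [0.02, -0.6, 0, 0, 0.9, 0.02, -0.95, 0, 0, 1, 0.02, -0.95, 0, 0, 1, 0.02, -0.95, 0, 0, 1, 0.02, -0.95, 0, 0, 1, 0.02, -0.95, 0, 0, 1, 0.02, -0.95, 0, 0, 1, 0.02, -0.95, 0, 0, 1, 0.02, -0.95, 0, 0, 1, 0.02, -0.95, 0, 0, 1, 0.02, -0.95, 0, 0, 1, 0.02, -0.95, 0, 0, 1, 0.02, -0.95, 0, 0, 1, 0.02, -0.95, 0, 0, 1, 0.02, -0.95, 0, 0, 1, 0, -0.95, 0, 0, 1, 0, -0.65, 0, 0, 1, 0, 0, 0, -0.74, 1, 0, 0, 0, 0, 1, 0, 0, 0, 0, 1]}}

```text
t: 15.15
tool_pos: [0.538, -0.1783, 0.3101]
tool_rot: [-0.063, 0.998, 0.0, -0.001]
ft_force: [0.1, 0.2, 0.1]
grip_width: 0.999
grasp_force: 0.0
```

```bash
python3 - <<'E'
from seg import *
c=cam('wrist');o=telemetry.observe();print(o['t'],o['tool_pos'],o['tool_rot'])
for k,v in seg(c).items():
    for q in v: print(k,*q)
W=world(c)
H,S,V=[x.astype(int) for x in cv2.split(cv2.cvtColor(c['frame'],cv2.COLOR_RGB2HSV))]
m=(H>20)&(H<34)&(S>120)&(W[...,2]>.04);P=W[m]
a=np.radians(7.3);e=np.array([np.cos(a),np.sin(a)]);n=np.array([-e[1],e[0]]);D=(P[:,:2]-o['tool_pos'][:2])*1000
print('rel TCP along thickness',np.percentile(D@e,[1,3,50,97,99]),'width',np.percentile(D@n,[1,99]))
f=(W[...,2]<.04)&(W[...,2]>.018)&(H>20)&(H<34)&(S>120);D=(W[f][:,:2]-o['tool_pos'][:2])*1000
print('front face',f.sum(),np.median(D@e),np.polyfit(D@n,D@e,1))
E
```

```text
15.2 [ 0.53809787 -0.17810507  0.31021549] [-6.31812499e-02  9.98001920e-01  2.70251696e-04 -4.73400527e-04]
red [311. 175.] 1408 0.0497 [ 492.  -187.3] [ 8.8 53.4] 10.6
yellow [316. 237.] 2142 0.0497 [ 534.8 -178.5] [12.4 53.3] 6.6
blue [ 12. 154.] 1813 0.0062 [ 507.  -414.9] [19.7 75. ] 84.2
blue [325. 289.] 3627 0.0497 [ 573.5 -166.7] [25.1 53.4] 8.0
violet [635. 385.] 188 0.0215 [637.1 118.6] [17.6  3.1] 7.6
rel TCP along thickness [-9.46144788 -9.24533834 -4.79083521  2.17303379  2.6710585 ] width [-26.14869729  25.96514853]
front face 530 -9.157460674542563 [ 0.0094223  -9.15046515]
```

Request:
{"op": "jog_arm", "data": {"rows": [-0.07, 0, 0.5, 0, 1, 0, 0, 0.9, 0, 1, 0, 0, 1, 0, 1, 0, 0, 1, 0, 1, 0, 0, 1, 0, 1, 0, 0, 0.9, 0, 1, 0, 0, 0.5, 0, 1, 0, 0, 0.3, 0, 1, 0, 0, 0, 0, 1, 0, 0, 0, 0, 0.55, 0, 0, 0, 0, 0.55, 0, 0, 0, 0, 0.55, 0, 0, 0, 0, 0.55, 0, 0, 0, 0, 0.55, 0, 0, 0, 0, 0.55, 0, 0, 0, 0, 0.55], "grip_force": 35}}

```text
t: 16.8
tool_pos: [0.5401, -0.1781, 0.1897]
tool_rot: [-0.064, 0.998, -0.0, 0.001]
ft_force: [-1.1, 0.1, 6.3]
grip_width: 0.624
grasp_force: 37.3
```

Request:
{"op": "jog_arm", "data": {"rows": [0, 0, -0.3, 0, 0.55, 0, 0, -0.7, 0, 0.55, 0, 0, -1, 0, 0.55, 0, 0, -1, 0, 0.55, 0, 0, -1, 0, 0.55, 0, 0, -1, 0, 0.55, 0, 0, -1, 0, 0.55, 0, 0, -0.1, 0, 0.55, 0, 0, 0, 0, 0.55]}}

```text
t: 17.7
tool_pos: [0.5395, -0.178, 0.3107]
tool_rot: [-0.064, 0.998, -0.0, 0.0]
ft_force: [0.6, -0.3, -0.8]
grip_width: 0.622
grasp_force: 36.8
```

Request:
{"op": "jog_arm", "data": {"rows": [-0.13, 0.6, 0, 0, 0.55, -0.13, 0.95, 0, 0, 0.55, -0.13, 0.95, 0, 0, 0.55, -0.13, 0.95, 0, 0, 0.55, -0.13, 0.95, 0, 0, 0.55, -0.13, 0.95, 0, 0, 0.55, -0.13, 0.95, 0, 0, 0.55, -0.13, 0.95, 0, 0, 0.55, -0.13, 0.95, 0, 0, 0.55, -0.13, 0.95, 0, 0, 0.55, -0.13, 0.95, 0, 0, 0.55, -0.13, 0.95, 0, 0, 0.55, -0.13, 0.95, 0, 0, 0.55, -0.13, 0.95, 0, 0, 0.55, -0.13, 0.95, 0, 0, 0.55, -0.13, 0.95, 0, 0, 0.55, -0.11, 0.56, 0, 0, 0.55, 0, 0, 0, 0.74, 0.55, 0, 0, 0, 0, 0.55, 0, 0, 0, 0, 0.55]}}

```text
t: 19.7
tool_pos: [0.5438, 0.1333, 0.3101]
tool_rot: [-0.035, 0.999, -0.0, -0.001]
ft_force: [-0.2, 0.6, -0.2]
grip_width: 0.63
grasp_force: 36.8
```

Request:
{"op": "jog_arm", "data": {"rows": [0, 0, 0.5, 0, 0.55, 0, 0, 0.9, 0, 0.55, 0, 0, 0.9, 0, 0.55, 0, 0, 0.9, 0, 0.55, 0, 0, 0.4, 0, 0.55, 0, 0, 0.2, 0, 0.55, 0, 0, 0, 0, 0.55, 0, 0, 0, 0, 0.55]}}

```text
t: 20.5
tool_pos: [0.5444, 0.1333, 0.2353]
tool_rot: [-0.034, 0.999, 0.0, 0.001]
ft_force: [0.9, 0.6, -0.7]
grip_width: 0.627
grasp_force: 36.8
```

```bash
python3 close.py w6.png yellow; cat > g.py <<'E'
from seg import *
c=cam('wrist');W=world(c);a=np.radians(3.9);e=np.array([np.cos(a),np.sin(a)]);n=np.array([-e[1],e[0]])
p0=np.array([.5111,.1269]);d=W[...,:2]-p0;X=d@e*1000;Y=d@n*1000;Z=W[...,2]*1000
H,S,V=[x.astype(int) for x in cv2.split(cv2.cvtColor(c['frame'],cv2.COLOR_RGB2HSV))]
g=(H>48)&(H<85)&(S>120)&(abs(X-15)<20)&(abs(Y)<40)
print('green',g.sum(),[np.percentile(q[g],[1,50,99]).round(1) for q in (X,Y,Z)])
E
python3 g.py
```

```text
20.55 [0.5443776  0.13327829 0.23548249] [-3.39879210e-02  9.99421870e-01  2.05365600e-04  8.39371617e-04] [-0.08732998  0.46826131  0.20419169]
stop 3095 [array([-16. , -15.9,  -8.9,  -0.4,   0.9]), array([-15.4, -13.9,   4.7,  22.1,  23.5]), array([12.2, 21.1, 41. , 42.2, 42.6])]
packer 9456 [array([21.4, 21.7, 22.9, 31.5, 32.6]), array([-22.1, -19.9,   4.3,  28.6,  30.7]), array([59.2, 62.9, 90.4, 95.3, 95.8])]
front face X by Y sign 22.269449439316894 21.985536448646457 zmin 59.17213131415838 top 95.57016501448163
stop front face X 258 -15.851605325063455
tcp lane 33.63 4.1
green 4526 [array([ 2.9,  9.7, 19.2]), array([-22.3,   5.7,  30.2]), array([24.9, 46.9, 48.5])]
```

View pics/w6.png

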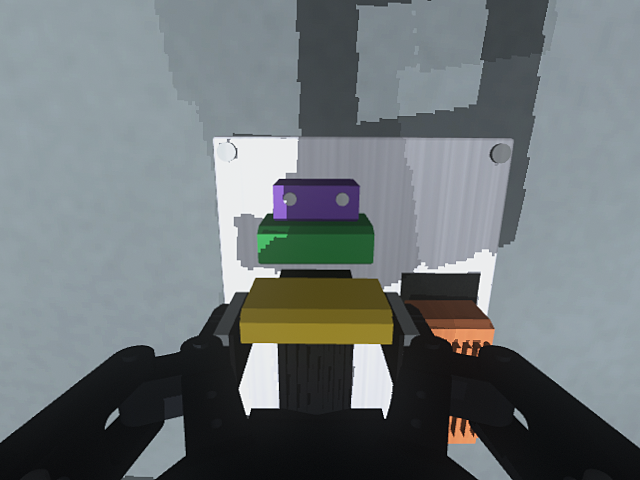

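Yellow is held at (316,310), with its foot above green's back (315,240). It needs about 0.5 mm more towards the module and a 0.4° turn, then easing in.

Request:
{"op": "jog_arm", "data": {"rows": [-0.025, 0, 0.1, -0.09, 0.55, 0, 0, 0.1, 0, 0.55, 0, 0, 0.1, 0, 0.55, 0, 0, 0.1, 0, 0.55, 0, 0, 0.1, 0, 0.55, 0, 0, 0.1, 0, 0.55, 0, 0, 0.1, 0, 0.55, 0, 0, 0.1, 0, 0.55, 0, 0, 0.1, 0, 0.55, 0, 0, 0.1, 0, 0.55, 0, 0, 0, 0, 0.55]}}

```text
t: 21.7
tool_pos: [0.5444, 0.1333, 0.2144]
tool_rot: [-0.038, 0.999, 0.0, -0.0]
ft_force: [0.2, 0.9, 0.4]
grip_width: 0.623
grasp_force: 36.8
```

Request:
{"op": "jog_arm", "data": {"rows": [0, 0, 0.1, 0, 0.55, 0, 0, 0.1, 0, 0.55, 0, 0, 0.1, 0, 0.55, 0, 0, 0.1, 0, 0.55, 0, 0, 0.1, 0, 0.55, 0, 0, 0.1, 0, 0.55, 0, 0, 0, 0, 0.55]}}

```text
t: 22.4
tool_pos: [0.5444, 0.1333, 0.2024]
tool_rot: [-0.038, 0.999, -0.0, -0.0]
ft_force: [0.1, 0.4, -0.4]
grip_width: 0.625
grasp_force: 36.8
```

Request:
{"op": "jog_arm", "data": {"rows": [0, 0, 0.1, 0, 0.55, 0, 0, 0.1, 0, 0.55, 0, 0, 0.1, 0, 0.55, 0, 0, 0.1, 0, 0.55, 0, 0, 0.1, 0, 0.55, 0, 0, 0.1, 0, 0.55, 0, 0, 0.05, 0, 0.55, 0, 0, 0.05, 0, 0.55, 0, 0, 0, 0, 0.55]}}

```text
t: 23.3
tool_pos: [0.5445, 0.1333, 0.1886]
tool_rot: [-0.038, 0.999, 0.0, -0.0]
ft_force: [-0.3, 0.0, -0.4]
grip_width: 0.626
grasp_force: 36.8
```

Request:
{"op": "jog_arm", "data": {"rows": [0, 0, 0.04, 0, 0.55, 0, 0, 0.04, 0, 0.55, 0, 0, 0, 0, 0.55]}}

```text
t: 23.6
tool_pos: [0.5446, 0.1333, 0.1877]
tool_rot: [-0.038, 0.999, 0.0, 0.0]
ft_force: [-0.9, -0.3, 4.6]
grip_width: 0.629
grasp_force: 37.2
```

Light contact with the plate (4.6 N), so it's seated. Releasing and rising.

Request:
{"op": "jog_arm", "data": {"rows": [0, 0, 0, 0, 0.7, 0, 0, 0, 0, 0.75, 0, 0, 0, 0, 0.8, 0, 0, 0, 0, 0.8, 0, 0, -0.4, 0, 0.8, 0, 0, -0.8, 0, 0.8, 0, 0, -1, 0, 0.8, 0, 0, -1, 0, 0.8, 0, 0, -1, 0, 0.8, 0, 0, -1, 0, 0.8, 0, 0, -1, 0, 0.8, 0, 0, 0, 0, 0.8, 0, 0, 0, 0, 0.8]}}

```text
t: 24.9
tool_pos: [0.5443, 0.1332, 0.3113]
tool_rot: [-0.038, 0.999, 0.0, 0.0]
ft_force: [0.5, -0.9, -0.4]
grip_width: 0.799
grasp_force: 0.0
```

```bash
python3 close.py w7.png yellow; python3 g.py; python3 - <<'E'
import cv2; a=cv2.resize(cv2.imread('pics/w7.png')[100:360,190:490],None,fx=2,fy=2)
cv2.imwrite('pics/w7c.png',a)
from seg import *
c=cam('scene')
for k,v in seg(c).items():
    for o in v: print(k,*o)
E
```

```text
24.95 [0.54416297 0.13318319 0.31053667] [-3.75879949e-02  9.99293176e-01 -5.98333497e-05 -5.36012818e-04] [ 0.82771517 -0.22180929 -1.11139931]
stop 1460 [array([-15.9, -15.8,  -8.2,  -0.2,   0.9]), array([-15.6, -14.1,   4.4,  22. ,  23.4]), array([13.9, 26.5, 41.1, 42.3, 42.7])]
packer 1455 [array([21.6, 22.5, 26.8, 32.8, 33.9]), array([-21.8, -19.7,   4.1,  28.1,  30.3]), array([40.4, 41.6, 46.7, 48. , 48.5])]
front face X by Y sign 22.971627943727643 22.64914398287813 zmin 40.43966961312154 top 48.31171291371382
stop front face X 93 -15.773924412884142
tcp lane 33.41 4.02
green 2024 [array([ 3.1, 11. , 19.7]), array([-22.1,   5.9,  29.9]), array([30.7, 47.1, 48.8])]
green [374. 209.] 129 0.0468 [523.5 130. ] [16.5 50. ] 1.7
red [229. 208.] 213 0.0464 [ 493.6 -187.9] [10.3 53.2] 9.8
yellow [375. 216.] 128 0.0463 [540.6 130.8] [11.4 52.1] 1.5
yellow [394. 410.] 213 0.0126 [934.8 113.6] [76.5  7.7] 85.7
blue [125. 228.] 396 0.0048 [ 505.6 -431.3] [49.  74.2] 85.5
blue [237. 238.] 339 0.0484 [ 576.7 -167.5] [28.5 54. ] 8.8
blue [339. 410.] 479 0.0142 [927.9  13.1] [117.3  12.1] 85.7
violet [371. 203.] 76 0.0406 [502. 128.] [16.8 37. ] 3.7
violet [384. 257.] 221 0.0409 [635.  136.6] [22.2 38.3] 2.0
copper [632.  31.] 100 0.1023 [  7.4 920.6] [45.5 86.2] 78.1
copper [618.  29.] 38 0.1019 [4.000e-01 8.886e+02] [46.  22.4] 10.6
copper [635.  43.] 39 0.1017 [ 65.5 906.3] [46.6 18.5] 8.7
copper [415. 240.] 598 0.0459 [601.6 207.2] [74. 38.] 3.6
```

View pics/w7c.png

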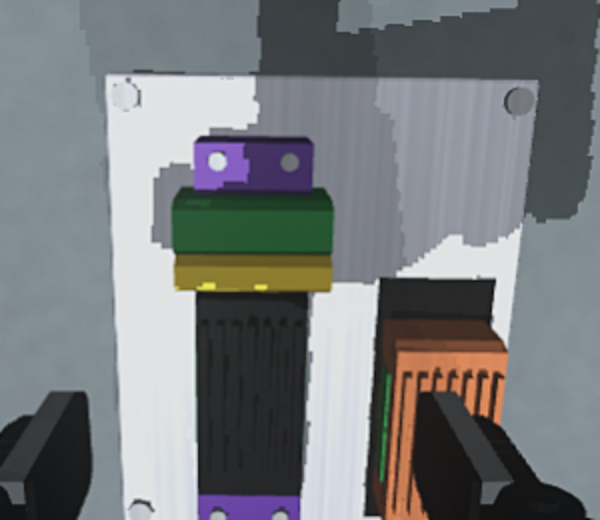

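The picture shows green (250,220) and yellow (253,270) seated flush and level between the stop and the module, and centred across the lane. Red, blue and the board haven't moved, so I'm handing in.

```bash
python3 -c "
from cell import order
print(order.finish_job())"
```

```text
the job is handed in; nothing more can be done
None
```

The 34 mm gap in front of the black module is packed with green (19 mm) and yellow (13 mm), both down on the plate and centred, leaving about 2 mm of play; red and blue still stand in the rack, and the job was handed in at about 25 s.

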